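Set the length stop and load a leg blank

ROBOT

A 6-joint arm with a two-finger parallel gripper is mounted at the origin on the work surface. World frame = base frame: x ahead of the robot, y to its left, z up, the work surface at z = 0. Lengths are in mm, angles in degrees, forces in N, time in s.
With the tool pointing down it reaches from about 325 to 900 mm from the base axis. Payload 6.1 kg.
Tool frame: the origin (TCP) lies at the very end of the fingers, on their centre line; the grasp point (between the pads) lies 19 mm behind it; z points along the fingers, y is the line along which they close (so a half turn about z gives the same grasp; the last joint's range is limited). The gripper opens to 87 mm and grips with 3 to 60 N. Pads are 19 mm wide; open, the fingers measure 117 mm over their backs; the gripper's body (75 mm by 190 mm) begins 51 mm behind the grasp point.
Start: joints at [-71.052, 12.628, 87.462, -0, 79.91, -7.225], TCP at [275.666, -560.913, 222.538] pointing down, gripper open.
Joint ranges: [-170.65, 170.65], [-52.31, 119.04], [5.05, 147.46], [-71.25, 251.25], [11.57, 151.72], [-153.62, 153.62]. Speed limits (degrees/s): [147.25, 147.25, 172.46, 180, 180, 180].

INTERFACE

Orientations are given as [roll, pitch, yaw] about the fixed x, y, z axes, in that order (R = Rz(yaw) Ry(pitch) Rx(roll)).
In Python, from cell import get_obs, read_camera, camera_params, job_done gives the robot as it stands.
- The arm moves only by the tool servo_tool, never from a script. Its argument "targets" is a list of rows, each an object with "linear": the shift along the tool's x, y, z in m, a list of three; "rotation": the turn, a rotation vector about the tool's x, y, z in rad, a list of three; "jaw": the opening, from 0 (shut) to 1 (fully open). In form: [{"linear": [dx, dy, dz], "rotation": [wx, wy, wz], "jaw": jaw}, ...]. A call has 1 to 10 rows; each row is the pose to reach, as a shift and turn from the pose commanded when the call began, along the tool's axes at that moment; what a row does not reach only later rows make up. A row lasts 1/12 s, in which the tool goes at most 41.7 mm and 7.16 degrees, less where a joint would pass 70% of its speed; a pose out of reach is approached as far as the arm can. A call with a gripper value outside its range is refused whole. The fingers move at their own pace and stop on an object; "newtons" is the grip in N (left out, the last holds). Time passes only in rows, so rows that repeat a pose let the fingers close. It gives the time, the measured TCP pose, the force, the opening and the grip force at its end, in the units of the state.
- get_obs(): the state, without advancing time (a new reading comes with each control period).
- read_camera(name): name is "scene" or "top"; returns the picture (400x640x3 uint8, blue, green, red); there is no depth.
- camera_params(name): a dict with "fov_y" (degrees; the focal length in pixels is half the picture's height over the tangent of half this angle, whatever the lens; pixels are square), "cx", "cy" (the principal point, pixels), "R" (3x3) and "t" (3): a world point X has camera coordinates R X + t. Camera axes: x right, y down, z forward; pixel columns grow to the right and rows downward; lengths in mm; the calibration is good to about 2 mm. A picture is of the moment at which its call begins. camera_params takes no time and is no camera call.
- job_done(): hands the job in; it is judged then, once.
The state is a dict: "t": time; "qpos": joint angles; "qd": joint speeds; "effort": joint torques, N m; "eef_pos": TCP position; "tcp_rot": TCP orientation; "contact_force": force on the tool from outside, world axes, zero at the start; "torque": the same for the moment, N m; "opening": finger opening in mm; "gripper_force": force on a finger pad.
Only numpy, scipy, OpenCV 4.12 (cv2) and the standard library are available. Lean on these libraries where they do the work, as an engineer would, in place of code of your own. Each camera call takes 0.05 s, during which the arm holds its last target. There are 200 camera calls.

TASK

Get the cutting jig ready for the next nutcracker leg. First turn the black knob, without pushing the blue stop slide itself, until the slide's black pointer tip is inside the red mark on the white scale; then lay the wooden leg blank in the two saddles of the jig, flat down, with either end touching the blue stop, and let go with the pointer still on the red mark. Leave the figure, the jar and the glue bottle where they stand.

Things in the scene. Friction and masses are not known exactly. Their poses are not given: they have to be found in the camera images.
- jig: Fixed plywood cutting jig, board 150 (x) x 330 (y) x 18 mm thick. Origin: centre of its underside, on the bench; z up, +y along the board towards the knob end. The white scale strip (24 mm wide, its top 24 mm above the bench) lies at x = -42, y = -5 to +95 mm; the knob stands at x = -15, y = +118 mm.
- bed (a point): Point on the jig midway between its two wooden saddles, at the height of their floors (26 mm above the bench); axes as the jig's. Saddles span y = -66.5 to -38.5 and +52.5 to +66.5 mm from here. Their cheeks lean outward, 34 mm apart at the floor, about 53 mm at the tops (21 mm higher). Between them the board is bare, 8 mm lower than the floors: room for fingers.
- slide: Blue stop block, 58 mm wide (jig x), 12 mm thick (jig y), 26 to 54 mm above the bench, sliding along the jig's y. Origin: on the face the blank butts against (the face looking to jig -y), on the saddles' centre line, 40 mm above the bench. Axes as the jig's. Moved by the knob only, through a rack; must not be pushed by the gripper.
- pointer_tip (a point): Tip of the black pointer (3 mm wide) carried by the slide, just above the white scale; axes as the jig's. It sits 6 mm further along jig +y than the stop's face.
- mark: Red mark across the white scale, 26 mm (jig x) x 6 mm (jig y). Origin: its centre, underside; axes as the jig's. Aligned when the pointer tip is within its 6 mm width along y. It stays where it is.
- knob (a joint): Knob angle in rad, 0 to 4.8, growing as the knob turns clockwise seen from above. 1 rad moves slide and pointer 10 mm towards jig -y (anticlockwise: back towards +y). Friction about 0.1 N m; it stays where left.
- knob_grip (a point): Point to grip on the knob's axis, 77 mm above the bench. The knob is a black disc 54 mm across (on a round aluminium plate 78 mm across) with an upright bar grip across it, 51 mm long, 14 mm thick; the bar's top is 84 mm and the disc's top 54 mm above the bench. The point turns with the knob: x runs along the bar, z up.
- blank: Loose wooden leg blank, 160 mm long, lying on the bench, about 0.1 kg: two dark square ends 30 x 30 x 50 mm and between them a light turned waist 26 mm in diameter, 60 mm long, with thin red rings. Origin: centre of its underside; x along its length.
- blank_mid (a point): Centre of the leg blank, 15 mm above its underside; x along its length.
- figure: Bystander: finished nutcracker figure, about 203 mm tall, foot 76 mm across; origin at the centre of its underside.
- jar: Bystander: white jar, 72 mm across, 85 mm tall; origin at the centre of its underside.
- glue: Bystander: white glue bottle with orange cap, 56 mm across, 150 mm tall; origin at the centre of its underside.
Not all that is in view belongs to the job. Several things have the shape of the blank; the one meant has the colours described above.

How it is judged:
By the outcome, as a careful person would: the job done as asked, in the order asked, and still so for the second after the job is handed in, with the robot touching nothing.
It also fails if it takes over 72 s, if anything falls off the work surface, if the arm or the gripper's body presses on something with over 40 N, if the wrist force passes 120 N, or if a joint passes its speed limit or range.

## Working session

There is one attempt and no reset: what is moved stays moved. The work goes in short steps, Python scripts to look and compute and a tool call to move; the robot and the scene stay as the last step left them, time stands still between calls to the robot, and variables do not carry over. Pictures are saved under pics/ and viewed, at most 10 in all, crops included, and the job is handed in when it is done.

Besides the shell and the picture viewer there is one more tool, called as name(argument=value, ...), one argument or row to a line, values as JSON. servo_tool: Moves the arm, as the interface text tells. Its arguments: {"type":"object","properties":{"targets":{"type":"array"},"newtons":{"type":"number"}},"required":["targets"]}

```bash
mkdir -p pics; ls; python3 - <<'E'
from cell import *
import cv2
for n in("scene","top"):
    cv2.imwrite(f"pics/{n}0.png",read_camera(n)); p=camera_params(n); print(n,p)
o=get_obs(); print(o)
E
```

```text
pics
scene {'fov_y': 53.96400671221459, 'cx': 322.55959623694224, 'cy': 198.34763485761928, 'R': array([[-0.63781922,  0.77012721, -0.0095244 ],
       [ 0.63608367,  0.51975116, -0.57031246],
       [-0.43426282, -0.36981457, -0.82137262]]), 't': array([ 371.53817977, -291.9452742 , 1400.72330466])}
top {'fov_y': 43.17092191089204, 'cx': 320.8398686327412, 'cy': 206.1378875884405, 'R': array([[ 0.01410485, -0.99977564,  0.01580256],
       [-0.98466517, -0.01663655, -0.17365978],
       [ 0.17388372, -0.01311079, -0.98467891]]), 't': array([ -37.25408519,  555.99295433, 1586.44761153])}
{'t': 0.1, 'qpos': array([-7.10505362e+01,  1.26711080e+01,  8.75188611e+01, -4.98484325e-04,
        7.99116271e+01, -7.22484887e+00]), 'qd': array([-3.53800623e-05, -1.18822161e-01, -1.02984106e-01, -7.48584269e-02,
        4.88999468e-03,  2.93819486e-02]), 'effort': array([ 1.66812926e-03, -4.95946026e+01, -3.88519049e+01,  7.01168901e-02,
        5.14514744e-02, -4.72864338e-05]), 'eef_pos': array([ 275.50030586, -560.37424581,  221.54572288]), 'tcp_rot': array([-1.79899149e+02, -1.22903596e-02,  2.61743896e+01]), 'contact_force': array([ 0.31276862,  0.16358947, -0.23303   ]), 'torque': array([-0.0376302 ,  0.01017404, -0.01981657]), 'gripper_force': 0.0, 'opening': 87.13847493494396}
```

View pics/top0.png

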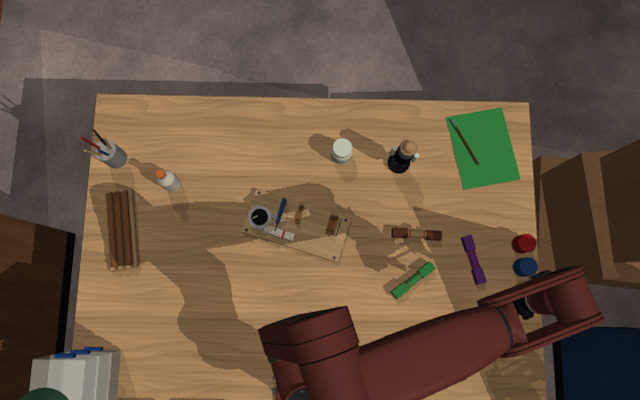

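View pics/scene0.png

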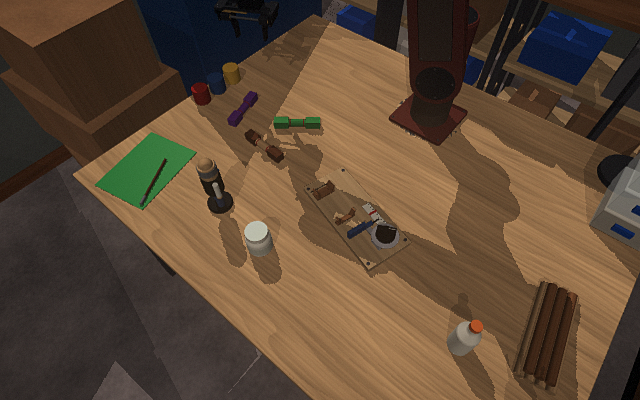

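Three objects have the blank's shape. In the top view they are a brown one at (416,234), a green one at (413,281) and a purple one at (473,260). In the scene view they are at (265,146), (297,123) and (243,108). The dark-ended one with the light waist matches the description, at top (416,234). The jig is at top (297,222), with the knob at (259,217). I'll check this in one close crop of both views.

```bash
python3 - <<'E'
import cv2,numpy as np
t=cv2.imread("pics/top0.png");s=cv2.imread("pics/scene0.png")
a=cv2.resize(t[180:265,235:355],None,fx=4,fy=4,interpolation=2)  #480x340
b=cv2.resize(t[215:300,385:449],None,fx=4,fy=4,interpolation=2)  #256x340
c=cv2.resize(s[165:275,295:415],None,fx=4,fy=4,interpolation=2)[:,:480]
d=cv2.resize(s[120:170,240:294],None,fx=4,fy=4,interpolation=2) 
im=np.zeros((600,740,3),np.uint8)
im[:340,:480]=a;im[:340,484:740]=b
cv2.imwrite("pics/c1.png",im[:340]); 
im2=np.zeros((440,740,3),np.uint8);im2[:440,:480]=c;im2[:200,484:484+216]=d
cv2.imwrite("pics/c2.png",im2)
E
```

```text
(no output)
```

View pics/c1.png

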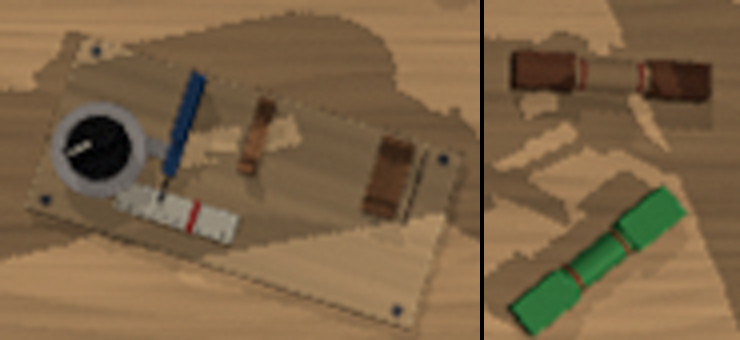

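View pics/c2.png

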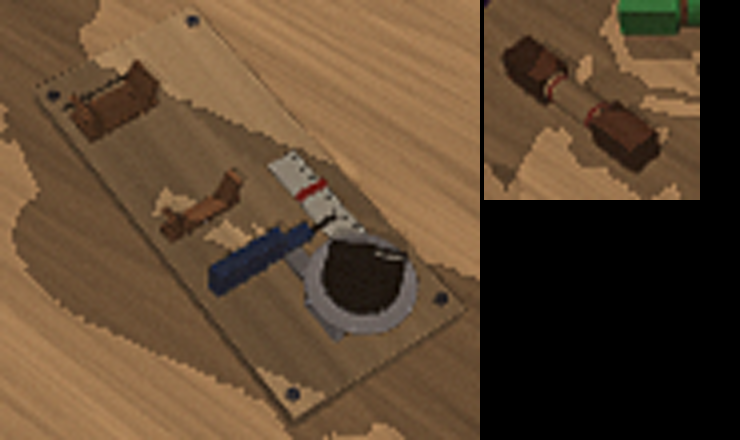

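The crops confirm the choice: the brown blank with red rings is at top (416,234), and the scene crop agrees. The mark is at top (283,234), the pointer tip at about (275,229), and the knob's white index line runs around (254,217). Four board screws are visible in both views. Next I'll triangulate.

```bash
cat > h.py <<'E'
import cv2,numpy as np
from cell import *
def cam(n):
    p=camera_params(n); f=200/np.tan(np.radians(p["fov_y"]/2)); R=np.array(p["R"]);t=np.array(p["t"])
    return np.array([[f,0,p["cx"]],[0,f,p["cy"]],[0,0,1]]),R,t
def ray(n,uv):
    K,R,t=cam(n); d=R.T@np.linalg.solve(K,[uv[0],uv[1],1]); return -R.T@t,d
def onz(n,uv,z):
    c,d=ray(n,uv); return c+d*(z-c[2])/d[2]
def tri(a,b):
    A=[];B=[]
    for n,uv in(("top",a),("scene",b)):
        c,d=ray(n,uv);d/=np.linalg.norm(d);P=np.eye(3)-np.outer(d,d);A.append(P);B.append(P@c)
    X=np.linalg.lstsq(np.vstack(A),np.hstack(B),rcond=None)[0]
    return X,[round(float(np.linalg.norm(P@X-q)),1) for P,q in zip(A,B)]
def proj(n,X):
    K,R,t=cam(n); q=K@(R@np.array(X,float)+t); return q[:2]/q[2]
def dark(im,uv,r=4):
    x,y=map(lambda v:int(round(v)),uv); g=cv2.cvtColor(im,6)[y-r:y+r+1,x-r:x+r+1].astype(float)
    w=np.clip(np.median(g)-15-g,0,None); yy,xx=np.mgrid[-r:r+1,-r:r+1]
    return np.array([x+(w*xx).sum()/w.sum(),y+(w*yy).sum()/w.sum()])
def blob(m,box):
    x0,y0,x1,y1=box; k=np.zeros_like(m);k[y0:y1,x0:x1]=m[y0:y1,x0:x1]
    n,l,s,c=cv2.connectedComponentsWithStats(k); i=1+np.argmax(s[1:,4]); return c[i],s[i,4],(l==i)
def c2(uv,o,s=4): return np.array([o[0]+(uv[0]+.5)/s-.5,o[1]+(uv[1]+.5)/s-.5])
E
python3 - <<'E'
from h import *
np.set_printoptions(precision=1,suppress=True)
T=cv2.imread("pics/top0.png");S=cv2.imread("pics/scene0.png")
ts=[(96,50),(443,158),(397,311),(45,200)]; ss=[(292,394),(54,95),(192,20),(441,298)]
P=[]
for a,b in zip(ts,ss):
    a=dark(T,c2(a,(235,180)),3);b=dark(S,c2(b,(295,165)),3); X,e=tri(a,b); P.append(onz("top",a,18)); print(a,b,X,e,P[-1],onz("scene",b,18))
P=np.array(P);
d=(P[0]+P[3]-P[1]-P[2])[:2]; yaw=np.degrees(np.arctan2(-d[0],d[1])); print("centre",P.mean(0),"yaw",yaw, np.linalg.norm(d)/2)
# masks
def hsv(i):return cv2.cvtColor(i,40)
for n,im,bx in(("top",T,(270,220,300,245)),("scene",S,(360,195,390,230))):
    h=hsv(im); m=(((h[...,0]<8)|(h[...,0]>172))&(h[...,1]>150)&(h[...,2]>80)).astype(np.uint8); print(n,"mark",blob(m,bx)[:2])
    m=((h[...,1]<60)&(h[...,2]>130)).astype(np.uint8);
    kb=(245,205,272,230) if n=="top" else (375,220,400,245)
    x0,y0,x1,y1=kb; print(im[y0:y1,x0:x1].max(2))
E
```

```text
[259.  192.8] [368.  262.7] [603.3 176.3  17.3] [0.1, 0.1] [603.2 176.1  18. ] [603.5 176.6  18. ]
[345.4 219.5] [308.1 188.6] [ 518.6 -110.1   18.3] [0.0, 0.0] [ 518.7 -110.2   18. ] [ 518.4 -110.3   18. ]
[333.6 257.5] [342.8 169.6] [393.7 -72.8  19.8] [0.1, 0.1] [393.8 -72.8  18. ] [392.6 -73.7  18. ]
[245.8 229.9] [405.1 239. ] [479.1 214.5  18.4] [0.2, 0.2] [479.  214.8  18. ] [478.9 214.3  18. ]
centre [498.7  52.   18. ] yaw -16.47747540749956 299.23291203095516
top mark (array([283. , 233.5]), np.int32(10))
[[113 113 114 113 109 119 121 120 120 120 118 117 116 112 112 103 106 109
  103  98 103 106 106 109 109 111 111]
 [113 111 113 113 110 119 122 120 122 119 117 118 119 117 115 117 117 117
  105  98 101 101 102 105 103 107 108]
 [120 119 118 109 111 116 117 119 118 118 119 119 119 122 120 120 119 118
  118 118 112  99 103 107 105 104 105]
 [123 122 123 107 115 113 114 119 119 122 122 113 102 102 102 103 101 109
  118 118 118 116 113 107 108 108 106]
 [117 119 119 117 117 104 112 119 122 112 104  74  36  29  14  18  23  62
   95 109 118 119 116 108 113 116 114]
 [114 114 107 
[... 4221 characters left out ...]
32  31  33  33  32  32  32  33  30  32
   28  39 114 105 106 108 108]
 [109 117  73  28  29  32  32  33  34  34  29  30  34  34  34  31  29  28
   27  90 116 108 107 108  92]
 [109 109 119  53  25  27  29  31  32  32  35  34  34  30  32  26  30  25
   63 112 109 108 106  99 110]
 [107 106 111 121  55  38  27  30  33  33  30  30  31  30  27  35  25  67
  116 111 106 108 114  97 114]
 [109 104 106 110 116  89  51  34  28  27  27  28  31  27  23  65  65 116
  112 109 102 108 126 106 109]
 [107 106 105 107 109 112 119  88  70  50  51  49  67  66  63 113 110 107
  108 108 107 105  91 112 108]
 [ 79 105 102 106 106 111 109 114 116 118 116 119 118 115 111 109 106 103
  105 107 104  96 118 110 110]]
```

```bash
python3 - <<'E'
from h import *
np.set_printoptions(precision=1,suppress=True)
T=cv2.imread("pics/top0.png");S=cv2.imread("pics/scene0.png")
C=np.array([498.7,52.2]);y=np.radians(-16.48);Rj=np.array([[np.cos(y),-np.sin(y)],[np.sin(y),np.cos(y)]])
J=lambda X:np.r_[Rj.T@(X[:2]-C),X[2:]]
X,e=tri((283,233.5),(372.6,211.8));print("mark",X,e,J(X))
# knob index line
def pca(im,box,th,mx=200):
    x0,y0,x1,y1=box;g=im[y0:y1,x0:x1].max(2).astype(float);w=np.where(g>th,g,0);yy,xx=np.mgrid[y0:y1,x0:x1]
    c=np.array([(w*xx).sum(),(w*yy).sum()])/w.sum();M=np.cov(np.c_[xx.ravel(),yy.ravel()].T,aweights=w.ravel());v=np.linalg.eigh(M)[1][:,1];return c,v,np.sqrt(12*np.linalg.eigvalsh(M)[1])
ct,vt,lt=pca(T,(252,215,258,219),30);cs,vs,ls=pca(S,(388,227,396,230),60)
print(ct,vt,lt,cs,vs,ls); X,e=tri(ct,cs);print("line",X,e,J(X))
a,b=onz("top",ct-4*vt,84),onz("top",ct+4*vt,84);print("dir top",np.degrees(np.arctan2(*(b-a)[1::-1])),J(a),J(b))
a,b=onz("scene",cs-4*vs,84),onz("scene",cs+4*vs,84);print("dir scene",np.degrees(np.arctan2(*(b-a)[1::-1])),J(a),J(b))
k=np.r_[C+Rj@[-15,118],84];print("knob",k,proj("top",k),proj("scene",k))
# slide & blank masks
for n,im,bb,kb in(("top",T,(270,190,290,230),(388,222,446,246)),("scene",S,(344,215,385,245),(240,125,290,165))):
    h=cv2.cvtColor(im,40);m=((h[...,0]>95)&(h[...,0]<130)&(h[...,1]>110)).astype(np.uint8);r=blob(m,bb);pts=np.argwhere(r[2])[:,::-1].astype(np.float32);print(n,"slide",r[:2],cv2.minAreaRect(pts),cv2.boxPoints(cv2.minAreaRect(pts)).tolist())
    x0,y0,x1,y1=kb;sub=h[y0:y1,x0:x1]
    m=(((h[...,0]<9)|(h[...,0]>170))&(h[...,1]>90)&(h[...,2]>20)).astype(np.uint8)
    k=np.zeros_like(m);k[y0:y1,x0:x1]=m[y0:y1,x0:x1]
    nn,l,s,c=cv2.connectedComponentsWithStats(k)
    print([(c[i],s[i]) for i in range(1,nn) if s[i,4]>2])
E
```

```text
mark [467.9  93.2  26.6] [0.7, 0.7] [-41.2  30.6  26.6]
[254.5 216.5] [-0.9  0.5] 6.173349677668631 [392.4 228.4] [-1. -0.] 7.479482402213269
line [512.6 181.2  86. ] [1.6, 1.6] [-23.2 127.7  86. ]
dir top 118.44599953625855 [-13.1 117.9  84. ] [-30.8 135.6  84. ]
dir scene -51.8813722755918 [-33.9 134.2  84. ] [-16.7 122.   84. ]
knob [517.8 169.6  84. ] [257.9 215.3] [386.9 227.6]
top slide (array([280.6, 210.4]), np.int32(84)) ((280.4000244140625, 210.80001831054688), (3.1622776985168457, 25.298219680786133), 18.434947967529297) [[274.9000244140625, 222.30001831054688], [282.9000244140625, 198.30001831054688], [285.9000244140625, 199.30001831054688], [277.9000244140625, 223.30001831054688]]
[(array([409.5, 231.8]), array([409, 230,   2,   5,   6], dtype=int32)), (array([424. , 233.5]), array([424, 231,   1,   6,   6], dtype=int32))]
scene slide (array([356.2, 226.7]), np.int32(22)) ((356.0441589355469, 227.07357788085938), (1.5434871912002563, 18.864845275878906), 59.03623962402344) [[347.5588684082031, 231.26475524902344], [363.7353210449219, 221.5588836669922], [364.5294494628906, 222.8824005126953], [348.3529968261719, 232.58827209472656]]
[(array([257.5, 140.5]), array([256, 138,   5,   7,  11], dtype=int32)), (array([267.3, 147.9]), array([265, 146,   7,   6,  10], dtype=int32))]
```

```bash
python3 - <<'E'
from h import *
np.set_printoptions(precision=1,suppress=True,linewidth=200)
T=cv2.imread("pics/top0.png");S=cv2.imread("pics/scene0.png")
C=np.array([498.7,52.2]);y=np.radians(-16.48);Rj=np.array([[np.cos(y),-np.sin(y)],[np.sin(y),np.cos(y)]])
J=lambda X:np.r_[Rj.T@(X[:2]-C),X[2:]]
for a in((389,228),(395,229.2)):print(J(onz("scene",a,84)))
print("mark",J(onz("top",(283,233.5),24)),J(onz("scene",(372.6,211.8),24)))
for a,b in(((409.8,231.8),(267.3,147.9)),((424,233.5),(257.5,140.5))):
    X,e=tri(a,b);print("ring",X,e,onz("top",a,26),onz("scene",b,26))
for n,im,g in(("top",T,(268,222,282,234)),("scene",S,(366,211,386,226))):
    x0,y0,x1,y1=g;print(n,"cols",x0,"rows",y0);print(im[y0:y1,x0:x1].max(2))
for n,im,s in(("top",T,(388,224,446,246)),("scene",S,(238,124,292,166))):
    x0,y0,x1,y1=s;h=cv2.cvtColor(im,40);v=h[y0:y1,x0:x1]
    m=((v[...,2]<92)&(v[...,1]>100)).astype(np.uint8);nn,l,st,c=cv2.connectedComponentsWithStats(m)
    print(n,np.median(h[y0:y1,x0:x1].reshape(-1,3),0))
    for r in v[...,2]: print("".join("%3d"%(q//2.56) for q in r))
E
```

```text
[-18.7 122.1  84. ]
[-29.5 133.9  84. ]
mark [-40.4  30.3  24. ] [-42.9  29.9  24. ]
ring [ 480.6 -320.5   23. ] [0.4, 0.4] [ 480.5 -320.3   26. ] [ 482.2 -318.    26. ]
ring [ 476.7 -368.1   22.6] [1.0, 1.0] [ 475.6 -366.6   26. ] [ 479.1 -366.4   26. ]
top cols 268 rows 222
[[103 102  99 101 104 105 113  73  70  71  74  82 104 106]
 [102  99  99 103 101 102 120  97  66  66  59  96 109 108]
 [100  96  99 102 102 101 116 122  74  57  74  98 107 107]
 [103 104  99 100 102 101 118  96  48  87 106 104 104 101]
 [121 118 107 116 110 102 119  75  50  94 104 102 101 107]
 [129 129 128 134 124 120 126  78  84 103 102 100 106 117]
 [127 127 126 126 126 146 125  63  98 124 120 113 109 117]
 [127 127 126 126 125 146  94  50 118 152 149 138 124 125]
 [124 127 126 126 132 149 107  96 140 151 150 148 154 150]
 [118 128 134 135 147 152 130 124 144 149 149 149 149 149]
 [123 130 135 149 153 143 136 136 146 150 149 149 149 151]
 [120 115 109 136 145 133 144 143 138 145 149 151 150 152]]
scene cols 366 rows 211
[[120 142 138 140 136 140 118 101 102 102 111  92  96  96  98  99  90 103 119 151]
 [ 97 1
[... 11195 characters left out ...]
 16 16 15 15 32 47 44 43 42 40 41 42 44 39 38 37
 54 53 54 55 30 31 32 33 34 34 44 65 64 64 62 61 59 59 60 59 59 59 59 61 62 60 62 65 62 60 62 65 67 40 39 43 44 37 26 19 16 26 46 43 44 43 43 42 41 40 42 42 42 39
 55 56 54 57 36 32 32 31 31 30 58 68 64 62 63 63 62 61 59 60 60 60 58 57 58 62 61 60 62 62 59 59 63 45 39 38 39 43 42 36 31 42 43 43 42 43 44 43 43 42 41 41 42 41
 55 57 56 56 59 38 31 30 30 34 52 65 67 64 61 63 62 62 61 59 59 60 60 58 57 58 61 62 60 62 62 60 61 63 43 45 39 39 41 42 42 41 41 41 41 44 41 43 44 43 43 40 41 42
 57 56 56 55 58 60 39 33 35 53 50 58 62 66 65 63 61 62 62 62 59 58 59 60 59 59 58 60 62 61 60 64 62 59 62 65 43 42 40 40 40 42 40 41 41 42 42 42 41 46 42 42 41 40
```

```bash
cat >> h.py <<'E'
C=np.array([498.7,52.2]);_y=np.radians(-16.48);Rj=np.array([[np.cos(_y),-np.sin(_y)],[np.sin(_y),np.cos(_y)]])
J=lambda X:np.r_[Rj.T@(X[:2]-C),X[2:]]
W=lambda x,y,z:np.r_[C+Rj@[x,y],z]
from scipy.spatial.transform import Rotation as Ro
def move(pos,rpy,o=None):
    o=o or get_obs(); R=Ro.from_euler("xyz",o["tcp_rot"],degrees=True);G=Ro.from_euler("xyz",rpy,degrees=True)
    print("lin m",np.round(R.inv().apply(np.array(pos)-o["eef_pos"])/1000,4),"rot",np.round((R.inv()*G).as_rotvec(),3))
E
python3 - <<'E'
from h import *
np.set_printoptions(precision=1,suppress=True)
X,e=tri((274.7,229.6),(377.9,218.8));print("tip",X,e,J(X),J(onz("top",(274.7,229.6),26)),J(onz("scene",(377.9,218.8),26)))
print("saddles",J(onz("top",c2((257,137),(235,180)),34)),J(onz("top",c2((388,178),(235,180)),34)))
# slide top corners at z=54
for p in((282.9,198.3),(285.9,199.3),(274.9,222.3),(277.9,223.3)):print("slide",J(onz("top",p,54)))
# blank end edges
for a in((390.8,231.5),(441.3,235)):print("end",onz("top",a,30))
k=W(-15,118,58);print(k)
move([k[0],k[1],190],[180,0,118.5]); move([478.6,-344.3,150],[180,0,85])
E
```

```text
tip [479.8 120.1  30.3] [0.5, 0.5] [-37.4  59.7  30.3] [-36.6  59.8  26. ] [-39.8  58.3  26. ]
saddles [35.1  0.  34. ] [  34.8 -111.6   34. ]
slide [65.3 63.2 54. ]
slide [65.1 53.  54. ]
slide [-16.8  63.4  54. ]
slide [-17.   53.3  54. ]
end [ 480.  -257.6   30. ]
end [ 471.1 -422.1   30. ]
[517.8 169.6  58. ]
lin m [ 0.5 -0.5  0. ] rot [-0.  -0.  -1.6]
lin m [ 0.3 -0.1  0.1] rot [-0. -0. -1.]
```

Pointer tip is at jig y≈59 and the mark at y≈30.1, so the slide must travel about 29 mm, or 2.9 rad clockwise. The saddle centres come out at y≈0 and -112, which matches the 112 mm given. I'll approach the knob first.

```bash
python3 - <<'E'
from h import *
o=get_obs();R=Ro.from_euler("xyz",o["tcp_rot"],degrees=True);
print(R.inv().apply(np.array([517.8,169.6,150])-o["eef_pos"])/1000,(R.inv()*Ro.from_euler("xyz",[180,0,118.5],degrees=True)).as_rotvec())
E
```

```text
[ 0.53943297 -0.54811296  0.07262633] [-1.18891722e-03 -1.58412018e-03 -1.61138523e+00]
```

servo_tool(
  targets=[
    {"linear": [0.027, -0.0274, 0], "rotation": [0, 0, -0.08], "jaw": 0.5},
    {"linear": [0.054, -0.0548, 0], "rotation": [0, 0, -0.16], "jaw": 0.5},
    {"linear": [0.081, -0.0822, 0], "rotation": [0, 0, -0.24], "jaw": 0.5},
    {"linear": [0.108, -0.1096, 0], "rotation": [0, 0, -0.32], "jaw": 0.5},
    {"linear": [0.135, -0.137, 0], "rotation": [0, 0, -0.4], "jaw": 0.5},
    {"linear": [0.162, -0.1644, 0], "rotation": [0, 0, -0.48], "jaw": 0.5},
    {"linear": [0.189, -0.1918, 0], "rotation": [0, 0, -0.56], "jaw": 0.5},
    {"linear": [0.216, -0.2192, 0], "rotation": [0, 0, -0.64], "jaw": 0.5},
    {"linear": [0.243, -0.2466, 0], "rotation": [0, 0, -0.72], "jaw": 0.5},
    {"linear": [0.27, -0.274, 0], "rotation": [0, 0, -0.8], "jaw": 0.5},
  ],
  newtons=40,
)

```text
t: 0.93
eef_pos: [397.0, -194.0, 222.3]
tcp_rot: [-180.0, -0.0, 72.2]
contact_force: [0.6, -0.7, -0.3]
opening: 44.0
gripper_force: 0.0
```

```bash
cat > go.py <<'E'
import sys
from h import *
a=list(map(float,sys.argv[1:]))
o=get_obs();R=Ro.from_euler("xyz",o["tcp_rot"],degrees=True)
print(o["t"],o["eef_pos"].round(1),o["tcp_rot"].round(1),o["qpos"].round(1),round(o["opening"],1))
print((R.inv().apply(np.array(a[:3])-o["eef_pos"])/1000).round(4),(R.inv()*Ro.from_euler("xyz",[180,0,a[3]],degrees=True)).as_rotvec().round(4))
E
python3 go.py 517.8 169.6 150 118.5
```

```text
0.9333 [ 397.  -194.   222.3] [-180.    -0.    72.2] [-36.3 -13.4 113.4   0.   80.  -18.5] 44.0
[0.3831 0.0039 0.0723] [-1.000e-04 -2.000e-04 -8.079e-01]
```

servo_tool(
  targets=[
    {"linear": [0.039, 0.0004, 0], "rotation": [0, 0, -0.082], "jaw": 0.5},
    {"linear": [0.078, 0.0008, 0], "rotation": [0, 0, -0.164], "jaw": 0.5},
    {"linear": [0.117, 0.0012, 0], "rotation": [0, 0, -0.246], "jaw": 0.5},
    {"linear": [0.156, 0.0016, 0], "rotation": [0, 0, -0.328], "jaw": 0.5},
    {"linear": [0.195, 0.002, 0], "rotation": [0, 0, -0.41], "jaw": 0.5},
    {"linear": [0.234, 0.0024, 0], "rotation": [0, 0, -0.49], "jaw": 0.5},
    {"linear": [0.273, 0.0028, 0.015], "rotation": [0, 0, -0.57], "jaw": 0.5},
    {"linear": [0.312, 0.0032, 0.03], "rotation": [0, 0, -0.65], "jaw": 0.5},
    {"linear": [0.35, 0.0036, 0.05], "rotation": [0, 0, -0.73], "jaw": 0.5},
    {"linear": [0.383, 0.0039, 0.0723], "rotation": [0, 0, -0.808], "jaw": 0.5},
  ],
)

```text
t: 1.77
eef_pos: [520.0, 169.6, 150.2]
tcp_rot: [179.9, 0.0, 118.6]
contact_force: [0.5, -0.4, 1.1]
opening: 43.8
gripper_force: 0.0
```

```bash
python3 go.py 517.8 169.6 60 118.5
```

```text
1.7667 [520.  169.6 150.2] [179.9   0.  118.6] [  9.8   5.5 103.5   0.   70.9 -18.8] 43.8
[ 0.0011 -0.0021  0.0902] [0.0021 0.0006 0.0014]
```

servo_tool(
  targets=[
    {"linear": [0.001, -0.002, 0.03], "rotation": [0, 0, 0], "jaw": 0.5},
    {"linear": [0.001, -0.002, 0.06], "rotation": [0, 0, 0], "jaw": 0.5},
    {"linear": [0.001, -0.002, 0.08], "rotation": [0, 0, 0], "jaw": 0.5},
    {"linear": [0.001, -0.002, 0.09], "rotation": [0, 0, 0], "jaw": 0.5},
    {"linear": [0.001, -0.002, 0.09], "rotation": [0, 0, 0], "jaw": 0.5},
    {"linear": [0.001, -0.002, 0.09], "rotation": [0, 0, 0], "jaw": 0},
    {"linear": [0.001, -0.002, 0.09], "rotation": [0, 0, 0], "jaw": 0},
    {"linear": [0.001, -0.002, 0.09], "rotation": [0, 0, 0], "jaw": 0},
    {"linear": [0.001, -0.002, 0.09], "rotation": [0, 0, 0], "jaw": 0},
  ],
  newtons=30,
)

```text
t: 2.52
eef_pos: [518.2, 167.1, 62.0]
tcp_rot: [179.8, 0.1, 118.3]
contact_force: [-0.3, 0.4, 1.0]
opening: 24.6
gripper_force: 0.0
```

```bash
python3 go.py 517.8 169.6 60 118.5; python3 -c "
from h import *
o=get_obs();print(o['contact_force'],o['torque'],o['gripper_force'])"
```

```text
2.5167 [518.2 167.1  62. ] [1.798e+02 1.000e-01 1.183e+02] [  9.6  11.6 107.2   0.   61.  -18.7] 24.6
[0.0024 0.0008 0.002 ] [ 0.0029  0.001  -0.0038]
[-0.33144526  0.38641548  1.03167625] [ 0.00704233 -0.09937108 -0.01190629] 0.0
```

servo_tool(
  targets=[
    {"linear": [0.002, 0.0, 0.001], "rotation": [0, 0, 0], "jaw": 0.0},
    {"linear": [0.002, 0.0, 0.001], "rotation": [0, 0, 0], "jaw": 0.0},
    {"linear": [0.002, 0.0, 0.001], "rotation": [0, 0, 0], "jaw": 0},
    {"linear": [0.002, 0.0, 0.001], "rotation": [0, 0, 0], "jaw": 0},
    {"linear": [0.002, 0.0, 0.001], "rotation": [0, 0, 0], "jaw": 0},
  ],
)

```text
t: 2.93
eef_pos: [519.8, 169.7, 61.2]
tcp_rot: [179.5, 0.1, 118.3]
contact_force: [8.8, 3.2, -3.0]
opening: 13.5
gripper_force: 30.0
```

```bash
python3 go.py 517.8 169.6 60 118.5; python3 -c "
from h import *
o=get_obs();print(o['contact_force'],o['torque'],o['gripper_force'])"
```

```text
2.9333 [519.8 169.7  61.2] [1.795e+02 1.000e-01 1.183e+02] [  9.8  11.7 107.1   0.   60.6 -18.5] 13.5
[ 0.0008 -0.0019  0.0012] [ 0.0087  0.0024 -0.0039]
[ 8.75903097  3.16657961 -2.98872947] [ 0.47149304 -1.52933002 -0.0035847 ] 29.998591882176697
```

servo_tool(
  targets=[
    {"linear": [0.0, 0.002, 0], "rotation": [0, 0, 0], "jaw": 0.0},
    {"linear": [0.0, 0.002, 0], "rotation": [0, 0, 0.06], "jaw": 0.0},
    {"linear": [0.0, 0.002, 0], "rotation": [0, 0, 0.16], "jaw": 0},
    {"linear": [0.0, 0.002, 0], "rotation": [0, 0, 0.26], "jaw": 0},
    {"linear": [0.0, 0.002, 0], "rotation": [0, 0, 0.36], "jaw": 0},
    {"linear": [0.0, 0.002, 0], "rotation": [0, 0, 0.46], "jaw": 0},
    {"linear": [0.0, 0.002, 0], "rotation": [0, 0, 0.56], "jaw": 0},
    {"linear": [0.0, 0.002, 0], "rotation": [0, 0, 0.66], "jaw": 0},
    {"linear": [0.0, 0.002, 0], "rotation": [0, 0, 0.76], "jaw": 0},
    {"linear": [0.0, 0.002, 0], "rotation": [0, 0, 0.8], "jaw": 0},
  ],
)

```text
t: 3.77
eef_pos: [521.3, 169.9, 61.2]
tcp_rot: [179.6, -0.2, 72.2]
contact_force: [8.9, -1.5, -1.0]
opening: 14.2
gripper_force: 30.0
```

```bash
cat > st.py <<'E'
from h import *
o=get_obs();print(o['t'],o['eef_pos'].round(1),o['tcp_rot'].round(1),o['qpos'].round(1),o['contact_force'].round(1),o['torque'].round(2),o['gripper_force'].round(1),round(o['opening'],1))
E
python3 st.py
```

```text
Traceback (most recent call last):
  File "st.py", line 2, in <module>
    o=get_obs();print(o['t'],o['eef_pos'].round(1),o['tcp_rot'].round(1),o['qpos'].round(1),o['contact_force'].round(1),o['torque'].round(2),o['gripper_force'].round(1),round(o['opening'],1))
                                                                                                                                             ^^^^^^^^^^^^^^^^^^^^^^^^
AttributeError: 'float' object has no attribute 'round'
```

servo_tool(
  targets=[
    {"linear": [0.0005, 0.0015, 0], "rotation": [0, 0, 0.06], "jaw": 0.0},
    {"linear": [0.0005, 0.0015, 0], "rotation": [0, 0, 0.16], "jaw": 0.0},
    {"linear": [0.0005, 0.0015, 0], "rotation": [0, 0, 0.26], "jaw": 0},
    {"linear": [0.0005, 0.0015, 0], "rotation": [0, 0, 0.36], "jaw": 0},
    {"linear": [0.0005, 0.0015, 0], "rotation": [0, 0, 0.46], "jaw": 0},
    {"linear": [0.0005, 0.0015, 0], "rotation": [0, 0, 0.56], "jaw": 0},
    {"linear": [0.0005, 0.0015, 0], "rotation": [0, 0, 0.66], "jaw": 0},
    {"linear": [0.0005, 0.0015, 0], "rotation": [0, 0, 0.76], "jaw": 0},
    {"linear": [0.0005, 0.0015, 0], "rotation": [0, 0, 0.86], "jaw": 0},
    {"linear": [0.0005, 0.0015, 0], "rotation": [0, 0, 0.96], "jaw": 0},
  ],
)

```text
t: 4.6
eef_pos: [522.5, 168.8, 61.1]
tcp_rot: [179.8, -0.3, 17.2]
contact_force: [7.0, -5.7, 0.7]
opening: 13.9
gripper_force: 30.0
```

```bash
sed -i "s/o\['gripper_force'\].round(1)/o['gripper_force']/" st.py; python3 st.py
```

```text
4.6 [522.5 168.8  61.1] [179.8  -0.3  17.2] [  9.8  12.1 106.6  -0.2  60.8  82.7] [ 7.  -5.7  0.7] [-0.95 -1.05  0.13] 29.995428356342018 13.9
```

servo_tool(
  targets=[
    {"linear": [0.0, 0.001, 0], "rotation": [0, 0, 0.1], "jaw": 0.0},
    {"linear": [0.0, 0.001, 0], "rotation": [0, 0, 0.2], "jaw": 0.0},
    {"linear": [0.0, 0.001, 0], "rotation": [0, 0, 0.3], "jaw": 0},
    {"linear": [0.0, 0.001, 0], "rotation": [0, 0, 0.4], "jaw": 0},
    {"linear": [0.0, 0.001, 0], "rotation": [0, 0, 0.5], "jaw": 0},
    {"linear": [0.0, 0.001, 0], "rotation": [0, 0, 0.6], "jaw": 0},
    {"linear": [0.0, 0.001, 0], "rotation": [0, 0, 0.7], "jaw": 0},
    {"linear": [0.0, 0.001, 0], "rotation": [0, 0, 0.8], "jaw": 0},
    {"linear": [0.0, 0.001, 0], "rotation": [0, 0, 0.9], "jaw": 0},
    {"linear": [0.0, 0.001, 0], "rotation": [0, 0, 0.96], "jaw": 0},
  ],
)

```text
t: 5.43
eef_pos: [522.3, 167.2, 61.1]
tcp_rot: [-179.9, -0.3, -37.8]
contact_force: [4.8, -8.0, 4.9]
opening: 13.7
gripper_force: 30.0
```

```bash
python3 st.py; python3 - <<'E'
from h import *
S=read_camera("scene");T=read_camera("top");cv2.imwrite("pics/s1.png",S);cv2.imwrite("pics/t1.png",T)
im=np.zeros((448,800,3),np.uint8)
im[:,:400]=cv2.resize(S[195:251,345:395],None,fx=8,fy=8,interpolation=2)
im[:,404:800]=cv2.resize(T[195:251,262:312],None,fx=8,fy=8,interpolation=2)[:,:396]
cv2.imwrite("pics/c3.png",im)
E
```

```text
5.4333 [522.3 167.2  61.1] [-179.9   -0.3  -37.8] [  9.6  12.1 106.7  -0.2  60.9 137.6] [ 4.8 -8.   4.9] [-1.38 -0.59  0.13] 29.999141588341445 13.7
```

View pics/c3.png

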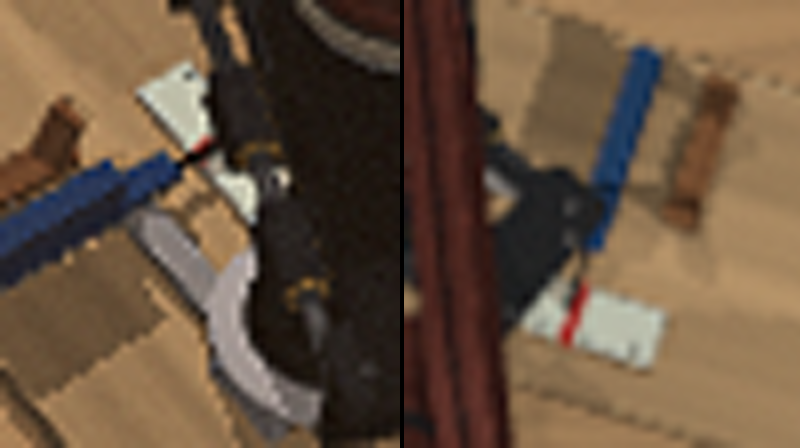

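The pointer tip sits on the mark's +y half, about 2 mm short of its centre: top crop x 584, against the mark's line at about 590. That agrees with the 156° turned so far. I'll turn 0.17 rad more.

servo_tool(
  targets=[
    {"linear": [0.0, 0.001, 0], "rotation": [0, 0, 0.05], "jaw": 0.0},
    {"linear": [0.0, 0.001, 0], "rotation": [0, 0, 0.1], "jaw": 0.0},
    {"linear": [0.0, 0.001, 0], "rotation": [0, 0, 0.15], "jaw": 0},
    {"linear": [0.0, 0.001, 0], "rotation": [0, 0, 0.17], "jaw": 0},
    {"linear": [0.0, 0.001, 0], "rotation": [0, 0, 0.17], "jaw": 0},
    {"linear": [0.0, 0.001, 0], "rotation": [0, 0, 0.17], "jaw": 0},
  ],
)

```text
t: 6.03
eef_pos: [522.0, 166.9, 61.1]
tcp_rot: [-179.8, -0.3, -47.3]
contact_force: [6.1, -5.5, 1.3]
opening: 13.8
gripper_force: 30.0
```

```bash
python3 st.py
```

```text
6.0333 [522.  166.9  61.1] [-179.8   -0.3  -47.3] [  9.6  12.  106.8  -0.2  60.8 147. ] [ 6.1 -5.5  1.3] [-0.82 -0.86  0.05] 30.00034550204873 13.8
```

servo_tool(
  targets=[
    {"linear": [0.0, 0.0, 0], "rotation": [0, 0, 0], "jaw": 0.5},
    {"linear": [0.0, 0.0, 0], "rotation": [0, 0, 0], "jaw": 0.5},
    {"linear": [0.0, 0.0, 0], "rotation": [0, 0, 0], "jaw": 0.5},
    {"linear": [0.0, 0.0, 0], "rotation": [0, 0, 0], "jaw": 0.5},
    {"linear": [0, 0, -0.03], "rotation": [0, 0, 0], "jaw": 0.5},
    {"linear": [0, 0, -0.06], "rotation": [0, 0, 0], "jaw": 0.5},
    {"linear": [0, 0, -0.1], "rotation": [0, 0, 0], "jaw": 0.5},
    {"linear": [0, 0, -0.14], "rotation": [0, 0, 0], "jaw": 0.6},
  ],
)

```text
t: 6.7
eef_pos: [517.6, 168.1, 199.6]
tcp_rot: [179.9, 0.1, -47.3]
contact_force: [0.9, -0.4, 0.0]
opening: 45.6
gripper_force: 0.0
```

```bash
python3 go.py 477.5 -343 150 86
```

```text
6.7 [517.6 168.1 199.6] [ 1.799e+02  1.000e-01 -4.730e+01] [  9.7   2.7 100.9   0.   76.5 146.9] 45.6
[0.3483 0.3761 0.0499] [-9.0000e-04  3.9000e-03 -2.3259e+00]
```

servo_tool(
  targets=[
    {"linear": [0.018, 0.019, 0], "rotation": [0, 0, -0.12], "jaw": 0.7},
    {"linear": [0.036, 0.038, 0], "rotation": [0, 0, -0.24], "jaw": 0.7},
    {"linear": [0.054, 0.057, 0], "rotation": [0, 0, -0.36], "jaw": 0.7},
    {"linear": [0.072, 0.076, 0], "rotation": [0, 0, -0.48], "jaw": 0.7},
    {"linear": [0.09, 0.095, 0], "rotation": [0, 0, -0.6], "jaw": 0.7},
    {"linear": [0.108, 0.114, 0], "rotation": [0, 0, -0.72], "jaw": 0.7},
    {"linear": [0.126, 0.133, 0], "rotation": [0, 0, -0.84], "jaw": 0.7},
    {"linear": [0.144, 0.152, 0], "rotation": [0, 0, -0.96], "jaw": 0.7},
    {"linear": [0.162, 0.171, 0], "rotation": [0, 0, -1.08], "jaw": 0.7},
    {"linear": [0.18, 0.19, 0], "rotation": [0, 0, -1.2], "jaw": 0.7},
  ],
)

```text
t: 7.53
eef_pos: [501.0, -93.9, 199.0]
tcp_rot: [-180.0, 0.0, 21.8]
contact_force: [0.3, -0.2, -0.2]
opening: 60.9
gripper_force: 0.0
```

```bash
python3 go.py 477.5 -343 110 86
```

```text
7.5333 [501.  -93.9 199. ] [-180.     0.    21.8] [-19.5  -2.2 105.9   0.   76.3  48.7] 60.9
[-0.1144  0.2225  0.0889] [-7.0000e-04 -0.0000e+00 -1.1199e+00]
```

servo_tool(
  targets=[
    {"linear": [-0.0115, 0.022, 0], "rotation": [0, 0, -0.12], "jaw": 0.7},
    {"linear": [-0.023, 0.044, 0], "rotation": [0, 0, -0.24], "jaw": 0.7},
    {"linear": [-0.035, 0.067, 0], "rotation": [0, 0, -0.36], "jaw": 0.7},
    {"linear": [-0.046, 0.089, 0], "rotation": [0, 0, -0.48], "jaw": 0.7},
    {"linear": [-0.057, 0.111, 0], "rotation": [0, 0, -0.6], "jaw": 0.7},
    {"linear": [-0.069, 0.133, 0], "rotation": [0, 0, -0.72], "jaw": 0.7},
    {"linear": [-0.08, 0.156, 0.01], "rotation": [0, 0, -0.84], "jaw": 0.7},
    {"linear": [-0.092, 0.178, 0.03], "rotation": [0, 0, -0.96], "jaw": 0.7},
    {"linear": [-0.103, 0.2, 0.05], "rotation": [0, 0, -1.06], "jaw": 0.7},
    {"linear": [-0.1144, 0.2225, 0.07], "rotation": [0, 0, -1.12], "jaw": 0.7},
  ],
)

```text
t: 8.37
eef_pos: [476.3, -342.8, 128.4]
tcp_rot: [180.0, -0.0, 86.0]
contact_force: [0.2, -0.1, -0.4]
opening: 60.6
gripper_force: 0.0
```

```bash
python3 go.py 477.5 -343 3 86; python3 - <<'E'
from h import *
np.set_printoptions(precision=1,suppress=True)
S=read_camera("scene");T=read_camera("top");cv2.imwrite("pics/s2.png",S);cv2.imwrite("pics/t2.png",T)
im=np.zeros((580,800,3),np.uint8)
im[:288,:400]=cv2.resize(S[195:231,350:400],None,fx=8,fy=8,interpolation=2)
im[:288,400:]=cv2.resize(T[205:241,262:312],None,fx=8,fy=8,interpolation=2)
im[290:,:400]=cv2.resize(S[172:230,300:380],(400,290),interpolation=2)
im[290:,400:]=cv2.resize(T[195:253,285:365],(400,290),interpolation=2)
cv2.imwrite("pics/c4.png",im)
E
```

```text
8.3667 [ 476.3 -342.8  128.4] [180.  -0.  86.] [-43.5  12.3  98.4   0.   69.3 -39.4] 60.6
[-1.000e-04  1.200e-03  1.254e-01] [ 0.0002 -0.0002 -0.0007]
```

View pics/c4.png

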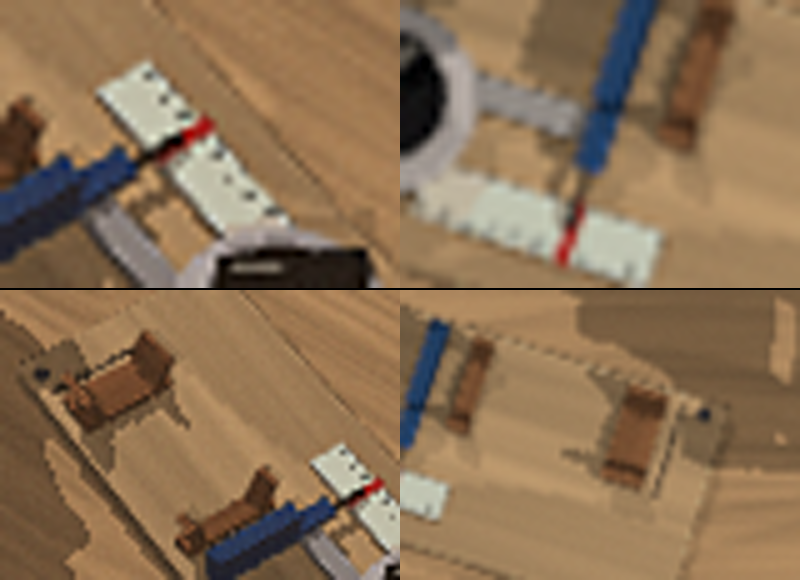

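The pointer lies on the red mark in both views: scene crop (180,145) and top crop (573,215). The saddles are clear, with floors near scene crop (120,393) and (235,520), and top crop (638,430) and (470,388). I'll work out the numbers.

```bash
python3 - <<'E'
from h import *
np.set_printoptions(precision=1,suppress=True)
q=lambda u,v,o,s,oy=0:c2((u,v-oy),o,s)
s=q(181,146,(350,195),8);t=q(172,216,(262,205),8)
X,e=tri(t,s);print("tip",J(X),e,J(onz("top",t,25)),J(onz("scene",s,25)))
# visible red now
for n,im,bx in(("top",cv2.imread("pics/t2.png"),(270,220,300,245)),("scene",cv2.imread("pics/s2.png"),(360,195,390,230))):
    h=cv2.cvtColor(im,40);m=(((h[...,0]<8)|(h[...,0]>172))&(h[...,1]>150)&(h[...,2]>80)).astype(np.uint8);r=blob(m,bx);print(n,"red",r[1],J(onz(n,r[0],24)))
for nm,a,b in(("wide",q(238,430,(285,195),5,290),q(120,393,(300,172),5,290)),("thin",q(70,388,(285,195),5,290),q(232,520,(300,172),5,290))):
    X,e=tri(a,b);print(nm,J(X),e,J(onz("top",a,26)),J(onz("scene",b,26)))
# slide top face, blue, colour in top view, z=54; split row by row
T=cv2.imread("pics/t2.png");h=cv2.cvtColor(T,40);m=((h[...,0]>95)&(h[...,0]<130)&(h[...,1]>90)).astype(np.uint8);r=blob(m,(270,190,300,230))
P=np.array([J(onz("top",p[::-1],54)) for p in np.argwhere(r[2])]);print(P[:,0].min(),P[:,0].max(),P[:,1].mean(),[ (round(a),P[abs(P[:,0]-a)<4,1].min().round(1),P[abs(P[:,0]-a)<4,1].max().round(1)) for a in(0,15,30,45,58)])
# bed via cheek tops, both views, z=47
for nm,a in(("wideNear",q(222,478,(285,195),5,290)),("wideFar",q(246,392,(285,195),5,290)),("thinNear",q(60,428,(285,195),5,290)),("thinFar",q(82,345,(285,195),5,290))):print(nm,J(onz("top",a,47)))
for nm,a in(("wideFar",q(72,388,(300,172),5,290)),("wideNear",q(155,340,(300,172),5,290)),("thinFar",q(185,525,(300,172),5,290)),("thinNear",q(264,470,(300,172),5,290))):print("s",nm,J(onz("scene",a,47)))
E
```

```text
tip [-36.1  33.   29. ] [1.9, 1.9] [-34.4  32.   25. ] [-39.3  32.5  25. ]
top red 5 [-45.7  30.7  24. ]
scene red 8 [-48.6  29.9  24. ]
wide [  38.9 -109.7   26.3] [3.2, 3.2] [  41.4 -111.8   26. ] [  36.5 -107.5   26. ]
thin [34.1  2.1 25.2] [1.3, 1.3] [35.   1.2 26. ] [33.5  3.5 26. ]
-15.434588730229745 65.6497335173018 29.776255922328726 [(0, np.float64(24.7), np.float64(33.9)), (15, np.float64(25.7), np.float64(33.8)), (30, np.float64(24.5), np.float64(35.7)), (45, np.float64(25.5), np.float64(35.7)), (58, np.float64(24.4), np.float64(35.6))]
wideNear [   5.4 -111.3   47. ]
wideFar [  63.5 -109.6   47. ]
thinNear [ 5.2 -2.2 47. ]
thinFar [61.1  0.8 47. ]
s wideFar [  66.2 -113.9   47. ]
s wideNear [   5.6 -115.6   47. ]
s thinFar [65.7  1.5 47. ]
s thinNear [ 7.  -3.4 47. ]
```

servo_tool(
  targets=[
    {"linear": [0, 0.001, 0.04], "rotation": [0, 0, 0], "jaw": 0.7},
    {"linear": [0, 0.001, 0.08], "rotation": [0, 0, 0], "jaw": 0.7},
    {"linear": [0, 0.001, 0.11], "rotation": [0, 0, 0], "jaw": 0.7},
    {"linear": [0, 0.001, 0.124], "rotation": [0, 0, 0], "jaw": 0.7},
    {"linear": [0, 0.001, 0.124], "rotation": [0, 0, 0], "jaw": 0.7},
  ],
)

```text
t: 8.88
eef_pos: [476.6, -340.2, 3.0]
tcp_rot: [-179.8, -0.2, 85.6]
contact_force: [0.5, -0.5, -0.3]
opening: 61.4
gripper_force: 0.0
```

servo_tool(
  targets=[
    {"linear": [0, 0, 0], "rotation": [0, 0, 0], "jaw": 0},
    {"linear": [0, 0, 0], "rotation": [0, 0, 0], "jaw": 0},
    {"linear": [0, 0, 0], "rotation": [0, 0, 0], "jaw": 0},
    {"linear": [0, 0, 0], "rotation": [0, 0, 0], "jaw": 0},
    {"linear": [0, 0, 0], "rotation": [0, 0, 0], "jaw": 0},
    {"linear": [0, 0, 0], "rotation": [0, 0, 0], "jaw": 0},
    {"linear": [0, 0, 0], "rotation": [0, 0, 0], "jaw": 0},
    {"linear": [0, 0, 0], "rotation": [0, 0, 0], "jaw": 0},
  ],
  newtons=20,
)

```text
t: 9.55
eef_pos: [477.8, -342.3, 5.8]
tcp_rot: [180.0, 0.0, 85.6]
contact_force: [-0.9, 1.4, 3.1]
opening: 25.2
gripper_force: 20.0
```

```bash
python3 st.py; python3 - <<'E'
from h import *
np.set_printoptions(precision=1,suppress=True)
for n,a,b in(("top","t0","t2"),("scene","s0","s2")):
    A=cv2.imread(f"pics/{'top0' if n=='top' else 'scene0'}.png").astype(int);B=cv2.imread(f"pics/{b}.png").astype(int)
    for x in(-32,-34,-36,-38,-40,-42,-44):
        ys=np.arange(20,42,1.);r=lambda I:np.array([cv2.remap(I.astype(np.float32),*[np.float32([[v]]) for v in proj(n,W(x,y,25))],1)[0,0] for y in ys])
        a_,b_=r(A),r(B); red=lambda p:np.clip(p[:,2]-p[:,1]-40,0,None); dk=np.clip(95-b_.max(1),0,None)
        f=lambda w:round((w*ys).sum()/w.sum(),1) if w.sum()>20 else None
        print(n,x,"red0",f(red(a_)),"red2",f(red(b_)),"dark2",f(dk),int(dk.sum()))
E
```

```text
9.55 [ 477.8 -342.3    5.8] [180.    0.   85.6] [-43.3  21.9 101.5   0.   56.6 -39. ] [-0.9  1.4  3.1] [ 0.11 -0.07  0.01] 19.99097853899002 25.2
top -32 red0 30.2 red2 29.6 dark2 None 4
top -34 red0 30.2 red2 29.0 dark2 None 14
top -36 red0 30.6 red2 None dark2 31.9 48
top -38 red0 30.9 red2 30.2 dark2 None 6
top -40 red0 30.7 red2 30.3 dark2 None 0
top -42 red0 30.3 red2 30.2 dark2 None 0
top -44 red0 30.2 red2 30.2 dark2 None 0
scene -32 red0 30.7 red2 32.7 dark2 30.0 144
scene -34 red0 30.2 red2 33.1 dark2 29.6 177
scene -36 red0 29.9 red2 31.8 dark2 29.1 161
scene -38 red0 29.8 red2 32.4 dark2 29.3 237
scene -40 red0 30.3 red2 33.0 dark2 29.7 219
scene -42 red0 30.4 red2 32.0 dark2 29.1 26
scene -44 red0 30.1 red2 30.5 dark2 None 0
```

servo_tool(
  targets=[
    {"linear": [0, 0, -0.02], "rotation": [0, 0, 0], "jaw": 0},
    {"linear": [0, 0, -0.05], "rotation": [0, 0, 0], "jaw": 0},
    {"linear": [0, 0, -0.08], "rotation": [0, 0, 0], "jaw": 0},
    {"linear": [0, 0, -0.11], "rotation": [0, 0, 0], "jaw": 0},
    {"linear": [0, 0, -0.12], "rotation": [0, 0, 0], "jaw": 0},
  ],
)

```text
t: 9.97
eef_pos: [479.4, -343.8, 130.0]
tcp_rot: [179.7, 0.2, 85.6]
contact_force: [1.5, -0.4, -0.5]
opening: 25.0
gripper_force: 20.0
```

```bash
python3 -c "
from h import *
print(W(36,-59,0))"; python3 go.py 517 -14.6 110 73.5
```

```text
[516.48391986 -14.58871308   0.        ]
9.9667 [ 479.4 -343.8  130. ] [179.7   0.2  85.6] [-43.3  12.3  98.2   0.   69.2 -38.9] 25.0
[0.3312 0.0124 0.0187] [0.0056 0.0036 0.2119]
```

servo_tool(
  targets=[
    {"linear": [0.03, 0.0012, 0], "rotation": [0, 0, 0.02], "jaw": 0},
    {"linear": [0.065, 0.0025, 0], "rotation": [0, 0, 0.045], "jaw": 0},
    {"linear": [0.1, 0.0037, 0], "rotation": [0, 0, 0.07], "jaw": 0},
    {"linear": [0.135, 0.005, 0], "rotation": [0, 0, 0.09], "jaw": 0},
    {"linear": [0.17, 0.0062, 0], "rotation": [0, 0, 0.11], "jaw": 0},
    {"linear": [0.205, 0.0075, 0], "rotation": [0, 0, 0.13], "jaw": 0},
    {"linear": [0.24, 0.009, 0], "rotation": [0, 0, 0.155], "jaw": 0},
    {"linear": [0.275, 0.0105, 0], "rotation": [0, 0, 0.18], "jaw": 0},
    {"linear": [0.31, 0.0117, 0], "rotation": [0, 0, 0.2], "jaw": 0},
    {"linear": [0.331, 0.0124, 0.01], "rotation": [0, 0, 0.212], "jaw": 0},
  ],
)

```text
t: 10.8
eef_pos: [515.7, -10.0, 115.8]
tcp_rot: [179.9, -0.1, 73.5]
contact_force: [0.6, -0.8, -1.1]
opening: 25.7
gripper_force: 20.0
```

servo_tool(
  targets=[
    {"linear": [0, 0, 0], "rotation": [0, 0, 0], "jaw": 0},
    {"linear": [0, 0, 0], "rotation": [0, 0, 0], "jaw": 0},
    {"linear": [0, 0, 0], "rotation": [0, 0, 0], "jaw": 0},
  ],
)

```text
t: 11.05
eef_pos: [514.4, -13.3, 114.4]
tcp_rot: [-179.9, 0.0, 73.5]
contact_force: [-0.3, -0.3, -1.2]
opening: 25.3
gripper_force: 20.0
```

```bash
python3 go.py 517 -14.6 60 73.5; python3 - <<'E'
from h import *
S=read_camera("scene");T=read_camera("top");cv2.imwrite("pics/s3.png",S);cv2.imwrite("pics/t3.png",T)
im=np.zeros((350,800,3),np.uint8)
im[:,:400]=cv2.resize(S[165:235,305:385],(400,350),interpolation=2)
im[:,400:]=cv2.resize(T[190:260,275:355],(400,350),interpolation=2)
cv2.imwrite("pics/c5.png",im)
E
```

```text
11.05 [514.4 -13.3 114.4] [-179.9    0.    73.5] [-10.2   3.7 109.6  -0.   66.8   6.2] 25.3
[-0.0005  0.0029  0.0544] [-0.0013  0.0006  0.0006]
```

View pics/c5.png

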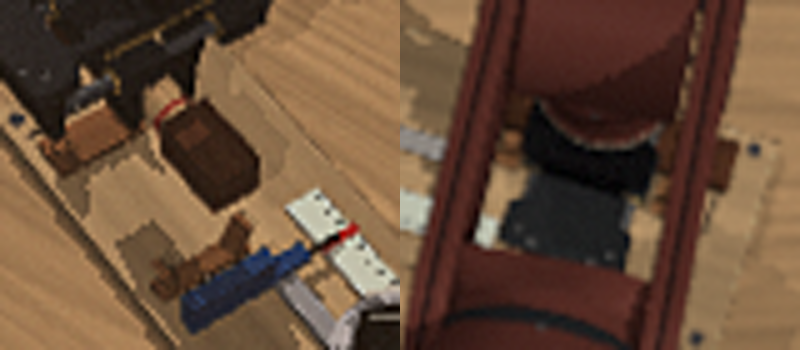

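The held blank is visible in the scene crop with its +y end face near (235,184). It looks level and parallel to the jig. The pointer is still on red. I'll check where that end lies.

```bash
python3 - <<'E'
from h import *
np.set_printoptions(precision=1,suppress=True)
z=114.4-5.8
for nm,p,dz in(("centre",(235,184),15),("topL",(207,183),30),("topR",(258,160),30),("botL",(218,211),0),("botR",(259,184),0)):
    print(nm,J(onz("scene",c2(p,(305,165),5),z+dz)))
print("tcp",J(np.array([514.4,-13.3,114.4])))
S=cv2.imread("pics/s3.png")[194:212,340:362].max(2);print("cols340 rows194");print(S)
E
```

```text
centre [ 30.4  17.9 123.6]
topL [ 48.8  17.  138.6]
topR [ 18.   20.2 138.6]
botL [ 41.6  19.1 108.6]
botR [ 12.9  17.4 108.6]
tcp [ 33.6 -58.4 114.4]
cols340 rows194
[[ 41  56  77  55  49  52  54  57  60  58  56  53  54  48  44  95 142 142
  142 144 141 137]
 [ 46  40  49  53  54  53  49  56  53  59  57  51  57  54  47  37 136 142
  137 141 142 137]
 [ 46  45  43  58  52  57  50  52  59  60  59  56  53  54  54  43  50 141
  140 140 143 138]
 [ 39  42  46  43  58  56  55  53  53  56  57  62  61  54  56  52  32 147
  135 135 138 134]
 [ 48  39  44  46  45  59  56  51  53  53  59  58  59  55  53  43  38 151
  138 131 132 139]
 [120  43  41  48  46  46  56  54  56  55  58  54  61  43  50  43  56 142
  141 136 128 155]
 [186  94  35  42  43  47  45  55  55  54  60  45  44  46  47  43  53 144
  138 138 154 149]
 [173 191  64  38  41  48  48  45  56  51  46  45  51  47  44  41  52 140
  158 157 157 153]
 [169 178 154  50  38  43  45  46  46  47  49  48  47  46  39  41  90 159
  154 154 153 158]
 [170 171 180 108  50  41  45  47  49  51  47  45  42  45  47 101 172 157
  150 153 151 156]
 [171 169 171 185 121  49  39  43  43  46  41  36  46 112 135 181 174 159
  152 146 151 153]
 [172 171 169 170 182 121  46  39  41  36  46  72 122 197 184 174 172 167
  157 150 150 147]
 [170 171 168 169 170 182 119  41  42  66 118 203 193 182 184 175 170 167
  165 157 160 150]
 [166 172 173 171 169 171 182 106 105 181 186 183 141 105 160 180 176 172
  170 170 174 163]
 [161 167 175 170 170 168 170 178 172 173 175  87 108 119 165 159 179 173
  169 169 170 174]
 [157 161 166 176 169 168 167 168 173 173 146  67  58 109 130 159 160 180
  171 168 167 168]
 [149 154 163 167 170 173 168 167 173 177  93  71  72  61  96 119 187 180
  175 171 170 168]
 [155 150 156 163 170 173 167 170 176 147  67  73  78  75  49 135 187 184
  180 174 175 168]]
```

servo_tool(
  targets=[
    {"linear": [0, 0.0025, 0.02], "rotation": [0, 0, 0], "jaw": 0},
    {"linear": [0, 0.0025, 0.04], "rotation": [0, 0, 0], "jaw": 0},
    {"linear": [0, 0.0025, 0.055], "rotation": [0, 0, 0], "jaw": 0},
    {"linear": [0, 0.0025, 0.065], "rotation": [0, 0, 0], "jaw": 0},
    {"linear": [0, 0.0025, 0.072], "rotation": [0, 0, 0], "jaw": 0},
    {"linear": [0, 0.0025, 0.076], "rotation": [0, 0, 0], "jaw": 0},
    {"linear": [0, 0.0025, 0.078], "rotation": [0, 0, 0], "jaw": 0},
    {"linear": [0, 0.0025, 0.078], "rotation": [0, 0, 0], "jaw": 0},
    {"linear": [0, 0.0025, 0.078], "rotation": [0, 0, 0], "jaw": 0},
  ],
)

```text
t: 11.9
eef_pos: [518.1, -13.9, 38.0]
tcp_rot: [179.9, -0.0, 73.5]
contact_force: [0.1, -0.1, -1.8]
opening: 25.3
gripper_force: 20.0
```

```bash
python3 st.py; python3 go.py 517 -14.6 33 73.5
```

```text
11.9 [518.1 -13.9  38. ] [179.9  -0.   73.5] [-10.3  10.6 111.5   0.   57.9   6.2] [ 0.1 -0.1 -1.8] [-0.11 -0.09  0.02] 19.961963295936584 25.3
11.9 [518.1 -13.9  38. ] [179.9  -0.   73.5] [-10.3  10.6 111.5   0.   57.9   6.2] 25.3
[-0.001  -0.0008  0.005 ] [ 0.0013 -0.0002 -0.0001]
```

servo_tool(
  targets=[
    {"linear": [0, 0, 0.001], "rotation": [0, 0, 0], "jaw": 0},
    {"linear": [0, 0, 0.002], "rotation": [0, 0, 0], "jaw": 0},
    {"linear": [0, 0, 0.003], "rotation": [0, 0, 0], "jaw": 0},
    {"linear": [0, 0, 0.004], "rotation": [0, 0, 0], "jaw": 0},
    {"linear": [0, 0, 0.005], "rotation": [0, 0, 0], "jaw": 0},
    {"linear": [0, 0, 0.005], "rotation": [0, 0, 0], "jaw": 0},
    {"linear": [0, 0, 0.005], "rotation": [0, 0, 0], "jaw": 0},
  ],
)

```text
t: 12.48
eef_pos: [517.4, -13.7, 32.2]
tcp_rot: [-180.0, -0.0, 73.5]
contact_force: [0.1, -1.0, -0.8]
opening: 25.2
gripper_force: 20.0
```

servo_tool(
  targets=[
    {"linear": [0.001, 0, 0], "rotation": [0, 0, 0], "jaw": 0},
    {"linear": [0.002, 0, 0], "rotation": [0, 0, 0], "jaw": 0},
    {"linear": [0.003, 0, 0], "rotation": [0, 0, 0], "jaw": 0},
    {"linear": [0.003, 0, 0], "rotation": [0, 0, 0], "jaw": 0},
    {"linear": [0.003, 0, 0], "rotation": [0, 0, 0], "jaw": 0},
  ],
)

```text
t: 12.9
eef_pos: [518.3, -10.7, 32.2]
tcp_rot: [180.0, -0.0, 73.5]
contact_force: [0.8, 0.2, -0.3]
opening: 25.5
gripper_force: 20.0
```

```bash
python3 st.py; python3 -c "
from h import *
print(J(get_obs()['eef_pos']))"
```

```text
12.9 [518.3 -10.7  32.2] [180.   -0.   73.5] [ -9.9  11.2 111.5   0.   57.3   6.6] [ 0.8  0.2 -0.3] [-0.05 -0.1  -0.02] 19.95849609375 25.5
[ 36.60806085 -54.76969533  32.2498364 ]
```

servo_tool(
  targets=[
    {"linear": [0.0005, 0, 0], "rotation": [0, 0, 0], "jaw": 0},
    {"linear": [0.001, 0, 0], "rotation": [0, 0, 0], "jaw": 0},
    {"linear": [0.001, 0, 0], "rotation": [0, 0, 0], "jaw": 0},
    {"linear": [0.001, 0, 0], "rotation": [0, 0, 0], "jaw": 0},
  ],
)

```text
t: 13.23
eef_pos: [518.4, -10.1, 32.2]
tcp_rot: [-180.0, 0.0, 73.5]
contact_force: [-0.3, -1.8, -1.5]
opening: 25.6
gripper_force: 20.0
```

servo_tool(
  targets=[
    {"linear": [0.0005, 0, 0], "rotation": [0, 0, 0], "jaw": 0},
    {"linear": [0.0005, 0, 0], "rotation": [0, 0, 0], "jaw": 0},
    {"linear": [0.0005, 0, 0], "rotation": [0, 0, 0], "jaw": 0},
  ],
)

```text
t: 13.48
eef_pos: [518.4, -10.0, 32.2]
tcp_rot: [-180.0, 0.1, 73.5]
contact_force: [-2.5, -5.3, -1.8]
opening: 25.1
gripper_force: 20.0
```

```bash
python3 st.py; python3 - <<'E'
from h import *
S=read_camera("scene");T=read_camera("top");cv2.imwrite("pics/s4.png",S);cv2.imwrite("pics/t4.png",T)
cv2.imwrite("pics/c6.png",cv2.resize(S[180:240,330:400],(700,600),interpolation=2))
E
```

```text
13.4833 [518.4 -10.   32.2] [-1.80e+02  1.00e-01  7.35e+01] [-9.800e+00  1.120e+01  1.115e+02 -1.000e-01  5.730e+01  6.800e+00] [-2.5 -5.3 -1.8] [-0.93  0.21 -0.04] 19.953614473342896 25.1
```

View pics/c6.png

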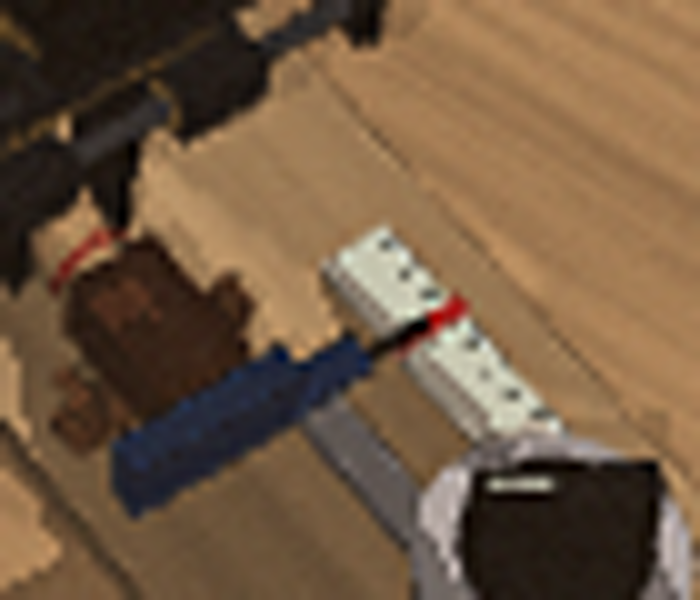

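The blank's end touches the stop with about 6 N back-force, below the roughly 10 N that knob friction holds. The pointer tip is on red at crop (430,325) and the blank sits between the cheeks. I'll ease the push, settle the blank and release.

servo_tool(
  targets=[
    {"linear": [-0.0003, 0, 0.0006], "rotation": [0, 0, 0], "jaw": 0},
    {"linear": [-0.0003, 0, 0.0012], "rotation": [0, 0, 0], "jaw": 0},
    {"linear": [-0.0003, 0, 0.0012], "rotation": [0, 0, 0], "jaw": 0},
  ],
  newtons=10,
)

```text
t: 13.83
eef_pos: [518.6, -10.0, 31.7]
tcp_rot: [-180.0, 0.0, 73.5]
contact_force: [-3.7, -3.4, 5.7]
opening: 25.4
gripper_force: 10.0
```

```bash
python3 st.py
```

```text
13.8333 [518.6 -10.   31.7] [-180.     0.    73.5] [ -9.8  11.3 111.5  -0.   57.3   6.7] [-3.7 -3.4  5.7] [-0.62  0.74  0.05] 9.991038590669632 25.4
```

servo_tool(
  targets=[
    {"linear": [0, 0, -0.0005], "rotation": [0, 0, 0], "jaw": 0.45},
    {"linear": [0, 0, -0.0005], "rotation": [0, 0, 0], "jaw": 0.45},
    {"linear": [0, 0, -0.0005], "rotation": [0, 0, 0], "jaw": 0.45},
    {"linear": [0, 0, -0.0005], "rotation": [0, 0, 0], "jaw": 0.45},
    {"linear": [0, 0, -0.0005], "rotation": [0, 0, 0], "jaw": 0.45},
    {"linear": [0, 0, -0.01], "rotation": [0, 0, 0], "jaw": 0.45},
    {"linear": [0, 0, -0.03], "rotation": [0, 0, 0], "jaw": 0.45},
    {"linear": [0, 0, -0.06], "rotation": [0, 0, 0], "jaw": 0.45},
    {"linear": [0, 0, -0.1], "rotation": [0, 0, 0], "jaw": 0.45},
    {"linear": [0, 0, -0.14], "rotation": [0, 0, 0], "jaw": 0.45},
  ],
)

```text
t: 14.67
eef_pos: [517.5, -9.4, 172.3]
tcp_rot: [-179.9, 0.0, 73.5]
contact_force: [0.8, 0.3, 0.0]
opening: 39.2
gripper_force: 0.0
```

servo_tool(
  targets=[
    {"linear": [-0.03, 0, 0], "rotation": [0, 0, 0], "jaw": 0.45},
    {"linear": [-0.06, 0, 0], "rotation": [0, 0, 0], "jaw": 0.45},
    {"linear": [-0.09, 0, 0], "rotation": [0, 0, 0], "jaw": 0.45},
    {"linear": [-0.12, 0, 0], "rotation": [0, 0, 0], "jaw": 0.45},
    {"linear": [-0.15, 0, 0], "rotation": [0, 0, 0], "jaw": 0.45},
    {"linear": [-0.18, 0, 0], "rotation": [0, 0, 0], "jaw": 0.45},
    {"linear": [-0.21, 0, 0], "rotation": [0, 0, 0], "jaw": 0.45},
    {"linear": [-0.24, 0, 0], "rotation": [0, 0, 0], "jaw": 0.45},
    {"linear": [-0.27, 0, 0], "rotation": [0, 0, 0], "jaw": 0.45},
    {"linear": [-0.3, 0, 0], "rotation": [0, 0, 0], "jaw": 0.45},
  ],
)

```text
t: 15.5
eef_pos: [432.9, -298.7, 171.9]
tcp_rot: [179.9, 0.0, 73.5]
contact_force: [-0.1, -0.2, -0.6]
opening: 39.4
gripper_force: 0.0
```

```bash
python3 - <<'E'
from h import *
S=read_camera("scene");T=read_camera("top")
im=np.zeros((560,800,3),np.uint8)
im[:,:398]=cv2.resize(S[175:245,310:400],(720,560),interpolation=2)[:,:398] if 0 else cv2.resize(S[180:250,350-30:400-30],(398,560),interpolation=2)
im[:,402:]=cv2.resize(T[190:260,275-10:325-10],(398,560),interpolation=2)
cv2.imwrite("pics/c7.png",im);cv2.imwrite("pics/s5.png",S);cv2.imwrite("pics/t5.png",T)
E
```

```text
(no output)
```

View pics/c7.png

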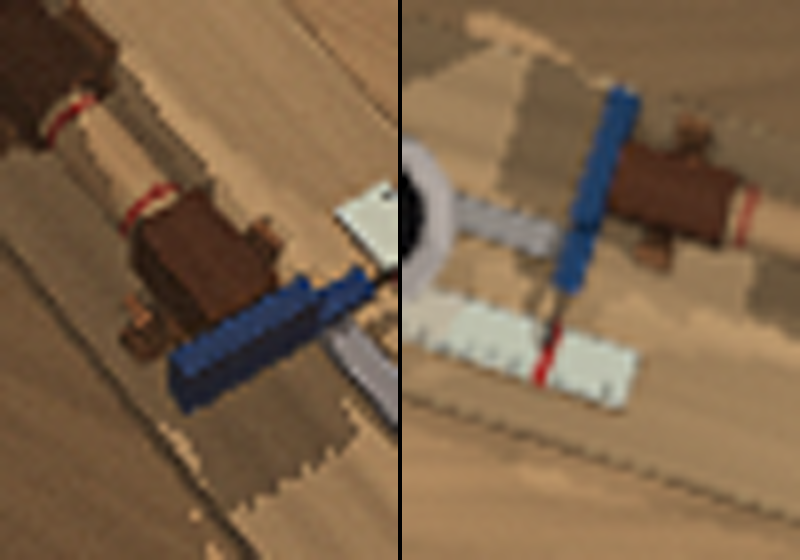

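The released blank lies in both saddles with its end against the stop (top crop (615,180)). The pointer tip meets the red mark at (552,335). One numeric check, then I'll hand in.

```bash
python3 - <<'E'
from h import *
for b in("t2","t5"):
    T=cv2.imread(f"pics/{b}.png");h=cv2.cvtColor(T,40);m=((h[...,0]>95)&(h[...,0]<130)&(h[...,1]>90)).astype(np.uint8);r=blob(m,(270,190,300,230))
    P=np.array([J(onz("top",p[::-1],54)) for p in np.argwhere(r[2])]);print(b,P[:,1].mean(),len(P))
for b in("s2","s5"):
    B=cv2.imread(f"pics/{b}.png");ys=np.arange(20,42,1.)
    for x in(-34,-38,-40):
        b_=np.array([cv2.remap(B.astype(np.float32),*[np.float32([[v]]) for v in proj("scene",W(x,y,25))],1)[0,0] for y in ys]);dk=np.clip(95-b_.max(1),0,None);print(b,x,(dk*ys).sum()/max(dk.sum(),1))
E
```

```text
t2 29.776255922328726 87
t5 30.08107980029726 84
s2 -34 29.61210511295032
s2 -38 29.291707007576537
s2 -40 29.735054584033556
s5 -34 29.626543419888723
s5 -38 29.278592317653494
s5 -40 29.73539141934225
```

The slide hasn't moved: the tip reads about 29.7, and the mark is centred at about 30.2 ± 3.

```bash
python3 -c "
from cell import job_done
print(job_done())"
```

```text
the job is handed in; nothing more can be done
None
```

The job is handed in: the pointer is on the red mark, and the blank lies flat in both saddles against the blue stop, released, with the figure, jar and glue bottle untouched (about 15.6 s used).

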